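# Feed a printing plate through the guarded brush with a push stick

### The arm

A 6-joint arm with a two-finger parallel gripper is mounted at the origin on a cart in front of the work surface, level with it; the furniture and walls round the work are solid. World frame = base frame: x ahead of the robot, y to its left, z up, the work surface at z = 0. Lengths are in m, angles in rad, forces in N, time in s.
With the tool pointing down it reaches from about 0.3 to 0.75 m from the base axis. Payload 8.5 kg.
Tool frame: the origin (TCP) lies at the very end of the fingers, on their centre line; the grasp point (between the pads) lies 19 mm behind it; z points along the fingers, y is the line along which they close (so a half turn about z gives the same grasp; the last joint's range is limited). The gripper opens to 88 mm and grips with 3 to 60 N. Pads are 18 mm wide; open, the fingers measure 123 mm over their backs; the gripper's body (75 mm by 187 mm) begins 45 mm behind the grasp point.
Start: joints at [-1.378, 0.381, 1.297, -0, 1.464, -0.215], TCP at [0.218, -0.505, 0.239] pointing down, gripper open.
Joint ranges: [-3.11, 3.11], [-0.89, 2.33], [0.22, 2.48], [-1.42, 4.56], [0.17, 2.85], [-2.88, 2.88]. Speed limits (rad/s): [2.39, 2.39, 3.14, 3.14, 3.14, 3.14].

### API

Orientations are given as a rotation vector (axis times angle).
In Python, from workcell import robot, eyes, order gives the robot as it stands.
- The arm moves only by the tool step_arm, never from a script. Its argument "plan" is a list of rows, each a list of 7 numbers: the shift along the tool's x, y, z in cm, then the turn, a rotation vector about the tool's x, y, z in rad, then the closure, from 0 (fully open) to 1 (shut). In form: [[tx, ty, tz, rx, ry, rz, claw], ...]. A call has 1 to 12 rows; each row shifts and turns the commanded pose from where the row before left it, along the tool's axes as they then stand; what a row does not reach is not made up. A row lasts 1/8 s, in which the tool goes at most 62.5 mm and 10.7 degrees, less where a joint would pass 70% of its speed; a pose out of reach is approached as far as the arm can. A call is refused whole if a number of a shift passes 6.25 or a number of a turn 0.188, either way. A call with a gripper value outside its range is refused whole. The fingers move at their own pace and stop on an object; "force" is the grip in N (left out, the last holds). Time passes only in rows, so rows that do not move let the fingers close. It gives the time, the measured TCP pose, the force, the opening and the grip force at its end, in the units of the state.
- robot.get_obs(): the state, without advancing time (a new reading comes with each control period).
- eyes.capture(name): name is "scene" or "top"; returns a dict with "image" (400x640x3 uint8, red, green, blue), "mtx" (3x3 intrinsics, pixels), "origin" and "orientation" of the camera in the world. Camera axes: x right, y down, z forward; pixel columns grow to the right and rows downward; lengths in m; the calibration is good to about 2 mm. A picture is of the moment at which its call begins. There is no depth.
- order.close_job(): hands the job in; it is judged then, once.
Trained networks look in a picture, given as the dict that the camera call returned (one of the last four; its "shot" number tells which), for a name from the list of things; names that differ only in an ending like _2 or _b are one class to them, and where a whole thing is asked for, a point or a joint stands for the part that bears it (a point fixed in the world has none). Each returns a list of dicts, best first, with "conf" (0 to 1); they miss things now and then, are a little off and sometimes report something else, mostly with a low value. They report only what shows in the picture. A call takes as long as a camera call. They do not tell look-alikes from the thing itself.
- eyes.spot_in(thing, picture): "xy" ([column, row] in pixels, amid what is visible of it).
- eyes.silhouettes(thing, picture): "region" (400x640 bool, what is visible of it) and "xy" ([column, row] in pixels, amid what is visible of it).
- eyes.tip_of(thing, picture): "xy" ([column, row] in pixels: a listed point, or the origin of a listed thing).
The state is a dict: "time": time; "qpos": joint angles; "dq": joint speeds; "joint_efforts": joint torques, N m; "tcp_pos": TCP position; "ee_rot": TCP orientation; "force": force on the tool from outside, world axes, zero at the start; "moment": the same for the moment, N m; "width": opening from 0.0 (shut) to 1.0 (fully open); "grasp_force": force on a finger pad.
Only numpy, scipy, OpenCV 4.12 (cv2) and the standard library are available. Lean on these libraries where they do the work, as an engineer would, in place of code of your own. Each camera call takes 0.05 s, during which the arm holds its last target. There are 200 camera calls.

### The job

Slide the gate slider of the plate brush all the way open, towards the infeed (left) side. Then take the wooden push stick and, with its tongue behind the printing plate, push the plate under the guard until it has come completely out on the other side and lies on the outfeed bed; keep the fingers off the plate. Draw the stick back out of the slot, stand it down upright on its sole and let go, with the gate left open and the loose things around left alone.

Things in the scene. Friction and masses are not known exactly. Their poses are not given: they have to be found in the camera images.
- machine: Plate brush, grey bench machine, fixed. Origin on the table under the centre of its guard; z up; the plate is fed along its -y. Aluminium bed 125 mm wide, top at z=12 mm, y from -155 to +165. Fences: inner faces at x=-43 and +43, tops at z=32, flared at the infeed end. Guard block: y -25 to +25, x -67 to +67. Overrun stop 16 mm high, face at y=-149.
- slot_in (a point): Centre of the slot's mouth on the infeed side, at bed height (machine x=0, y=+25, z=12 mm); axes as the machine. The slot is 87 mm wide and 28 mm high above the bed. A steel gate stands right before it (machine y +28 to +32 mm, guides to +37).
- slot_out (a point): Centre of the slot's exit on the outfeed side, at bed height (machine x=0, y=-25, z=12 mm); axes as the machine.
- head_edge (a point): Middle of the lower front edge of the grey head on top of the guard (machine x=0, y=+85, z=160 mm). The head overhangs the infeed bed from the guard to here, x -67 to +67, z 160 to 250, motor to 285 mm. At the end of the push an upright gripper on the stick would hit it; a tool leaning back 35 to 45 degrees (fingers pointing down and to machine -y) clears it.
- gate_slider (a joint): Black slider grip on the robot's side of the machine, on a track along machine y. 0 = gate shut, 0.07 m = at its end, gate fully up; grows towards machine +y (the infeed). Takes about 1.5 N and stays where it is left. The gate's lower edge is 2 mm above the bed at 0 and rises 0.4 times the travel; starts at 0 to 0.015, too low for the plate.
- gate_slider_top (a point): Centre of the slider grip's top face, at z=66 mm, machine x=-132, y=-15 mm plus the joint value. The grip measures 28 (machine x) by 20 (machine y) mm and is free from z=26 to 66 mm; the head and guard's side is 65 mm away from it.
- plate: Printing plate, grey steel slab 75 (x) by 100 (y) by 10 mm, about 0.2 kg, lying between the fences on the infeed bed, its y along the feed. Origin: centre of its underside.
- push_stick: Wooden push stick, about 0.12 kg, standing on its sole. Origin: centre of the sole's underside, z up. Sole (tongue) 40 (x) by 140 (y) by 14 mm; its front end is at y=-70 mm. Over the rear half stands a grip fin 22 mm thick (x), 34 mm wide, leaning back 30 degrees towards +y, top 90 mm above the sole's underside.
- stick_tip (a point): Middle of the push stick's front end face: stick y=-70, z=7 mm.
- stick_grip (a point): Point in the middle of the stick's grip fin, at stick y=+52, z=60 mm, to be pinched across the stick's x.
- breaker_front: Loose two-pole circuit breaker 83x37x71 mm on the right front of the table, a bystander. Origin under its centre.
- tape_small: Loose small tape roll, 72 mm across, 18 mm high, lying flat left of the slider, near the robot, a bystander. Origin under its centre.
- ink_pot: Loose black ink pot, 62 mm across, 86 mm high, behind the infeed bed, a bystander. Origin under its centre.
Not all that is in view belongs to the job. Of the things that look like the plate, the larger one is meant.

How it is judged:
On the way, in this order (a step that is already met when the one before it is completed fails the run):
1. the gate slider is open to its end (within 10 mm) (value of joint gate_slider above 0.06 m), for 0.2 s.
2. the push stick, its tongue inside the slot, pushes the plate (y of stick_tip in the frame of slot_in below 0 m and y of plate in the frame of slot_out below 0.02 m and contact force between push_stick and plate above 0.1 N).
At the end, for the whole second after the job is handed in: Gate slider within 10 mm of its open end; plate flat on the outfeed bed with its whole length past the slot's exit (within 2 mm), inside the fences; the push stick's tip out of the slot on the infeed side, the stick upright on its sole on bed or table; all released and at rest (value of joint gate_slider above 0.06 m and y of plate in the frame of slot_out between -0.085 and -0.048 m and x of plate in the frame of slot_out between -0.02 and 0.02 m and angle between plate's own z axis and vertical below 0.1 rad and z of plate in the frame of slot_out below 0.008 m and y of stick_tip in the frame of slot_in above 0 m and angle between push_stick's own z axis and vertical below 0.15 rad and height (world z) of push_stick below 0.03 m and linear speed of each of plate, push_stick below 0.02 m/s); the robot touches nothing.
It fails at once if the fingers touch the plate (contact force between the fingers and plate above 0.5 N).
It fails at once if the breaker is moved more than 3 cm (distance of breaker_front from where it was at the start of the episode above 0.03 m).
It fails at once if the small tape roll is moved more than 3 cm (distance of tape_small from where it was at the start of the episode above 0.03 m).
It fails at once if the ink pot is moved more than 3 cm (distance of ink_pot from where it was at the start of the episode above 0.03 m).
It also fails if it takes over 58 s, if anything falls off the work surface, if the arm or the gripper's body presses on something with over 40 N, if the wrist force passes 120 N, or if a joint passes its speed limit or range.

## Working session

There is one attempt and no reset: what is moved stays moved. The work goes in short steps, Python scripts to look and compute and a tool call to move; the robot and the scene stay as the last step left them, time stands still between calls to the robot, and variables do not carry over. Pictures are saved under pics/ and viewed, at most 10 in all, crops included, and the job is handed in when it is done.

Besides the shell and the picture viewer there is one more tool, called by a JSON object that holds its "op" and its "data". step_arm: Moves the arm, as the interface text tells. Its arguments: {"type":"object","properties":{"plan":{"type":"array"},"force":{"type":"number"}},"required":["plan"]}

```bash
ls; mkdir -p pics
cat > h.py <<'E'
import numpy as np, cv2
from scipy.spatial.transform import Rotation as R
from workcell import robot, eyes, order
def rot(o):
    o=np.array(o,float)
    if o.shape==(3,3): return o
    return R.from_rotvec(o).as_matrix() if o.size==3 else R.from_quat(o).as_matrix()
def ray(p,xy):
    d=rot(p['orientation'])@np.linalg.solve(np.array(p['mtx']),[xy[0],xy[1],1]); return np.array(p['origin']),d
def onz(p,xy,z):
    o,d=ray(p,xy); return o+d*(z-o[2])/d[2]
def proj(p,X):
    c=rot(p['orientation']).T@(np.array(X)-p['origin']); u=np.array(p['mtx'])@c; return u[:2]/u[2]
def save(p,n): cv2.imwrite('pics/'+n,p['image'][:,:,::-1])
E
python3 - <<'E'
from h import *
ps={n:eyes.capture(n) for n in('scene','top')}
for n,p in ps.items():
    save(p,n+'0.png'); print(n,p['origin'],p['orientation'])
    for t,z in [('slot_in',.012),('slot_out',.012),('head_edge',.16),('gate_slider_top',.066),('plate',.012),('push_stick',0),('stick_tip',.007),('stick_grip',.06),('machine',0),('breaker_front',0),('tape_small',0),('ink_pot',0)]:
        for r in eyes.tip_of(t,p)[:3]: print(n,t,np.round(r['conf'],2),np.round(r['xy'],1),np.round(onz(p,r['xy'],z),3))
im=np.vstack([ps['scene']['image'],ps['top']['image']])
cv2.imwrite('pics/a.png',cv2.resize(im[:,:,::-1],(480,600)))
E
```

```text
pics
scene [0.13593515 0.79630022 1.06514576] [-0.78133796  2.68396642 -0.98468561]
scene slot_in 0.58 [330.7 204.5] [0.564 0.042 0.012]
scene slot_out 0.61 [334.6 198.7] [0.566 0.013 0.012]
scene slot_out 0.56 [404.8 178.2] [ 0.403 -0.208  0.012]
scene head_edge 0.74 [328.  189.7] [0.541 0.103 0.16 ]
scene head_edge 0.26 [257.7 215.3] [0.658 0.295 0.16 ]
scene gate_slider_top 0.59 [375.7 200.9] [ 0.426 -0.012  0.066]
scene plate 0.89 [314.8 302.4] [0.414 0.372 0.012]
scene plate 0.78 [325.4 221.3] [0.541 0.113 0.012]
scene push_stick 0.62 [280.9 289.6] [0.523 0.387 0.   ]
scene stick_tip 0.93 [298.2 269.6] [0.516 0.308 0.007]
scene stick_grip 0.89 [269.5 291.4] [0.524 0.431 0.06 ]
scene stick_grip 0.39 [336.2 196.8] [0.546 0.039 0.06 ]
scene breaker_front 0.57 [405.7 177. ] [ 0.406 -0.227  0.   ]
scene tape_small 0.74 [326.3 191.1] [ 0.614 -0.01   0.   ]
scene tape_small 0.6 [348.4 271.3] [0.387 0.228 0.   ]
scene ink_pot 0.8 [257.5 215. ] [0.752 0.206 0.   ]
top [0.16047482 0.29450129 1.09516617] [-1.54685432  2.42475323 -0.52333715]
top slot_in 0.31 [367.9 228.3] [ 0.453 -0.017  0.012]
top slot_out 0.97 [344.8 198.7] [0.567 0.002 0.012]
top slot_out 0.3 [229.9 263.5] [0.523 0.387 0.012]
top head_edge 0.82 [319.2 199.8] [0.537 0.104 0.16 ]
top head_edge 0.19 [230.6 266. ] [0.467 0.375 0.16 ]
top gate_slider_top 0.65 [369.9 225.8] [ 0.442 -0.01   0.066]
top plate 0.9 [249.5 301.7] [0.401 0.375 0.012]
top push_stick 0.59 [227.7 261. ] [0.537 0.391 0.   ]
top stick_tip 0.81 [256.6 254.5] [0.518 0.309 0.007]
top stick_grip 0.69 [208.2 262.5] [0.535 0.435 0.06 ]
top machine 0.65 [337.2 206.9] [0.556 0.032 0.   ]
top breaker_front 0.78 [435.3 216.4] [ 0.404 -0.223  0.   ]
top tape_small 0.74 [302.6 286.3] [0.381 0.226 0.   ]
top ink_pot 0.82 [260.1 182.9] [0.731 0.214 0.   ]
```

Run:
```python
import cv2
for n in('scene','top'):
    im=cv2.imread(f'pics/{n}0.png')[120:345,170:470]; cv2.imwrite(f'pics/{n}0c.png',cv2.resize(im,(800,600),interpolation=cv2.INTER_CUBIC))
```

```text
(no output)
```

View pics/scene0c.png

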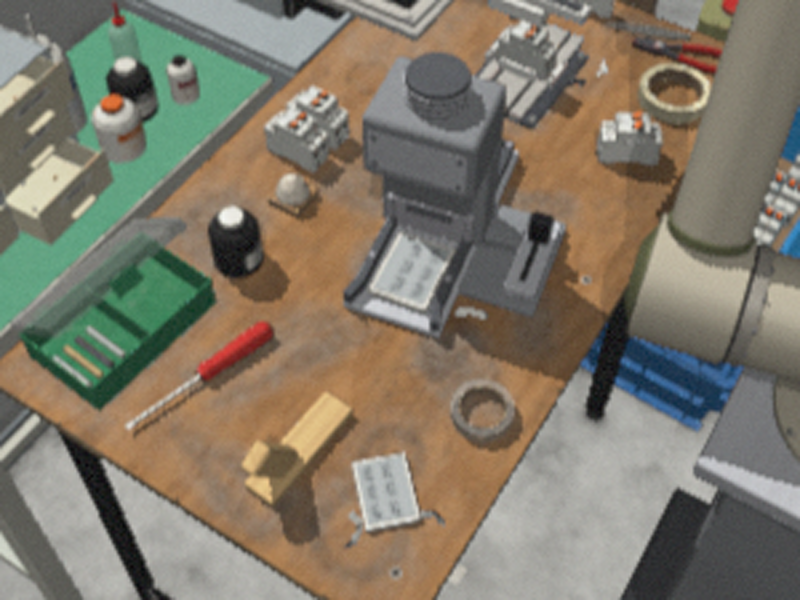

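View pics/top0c.png

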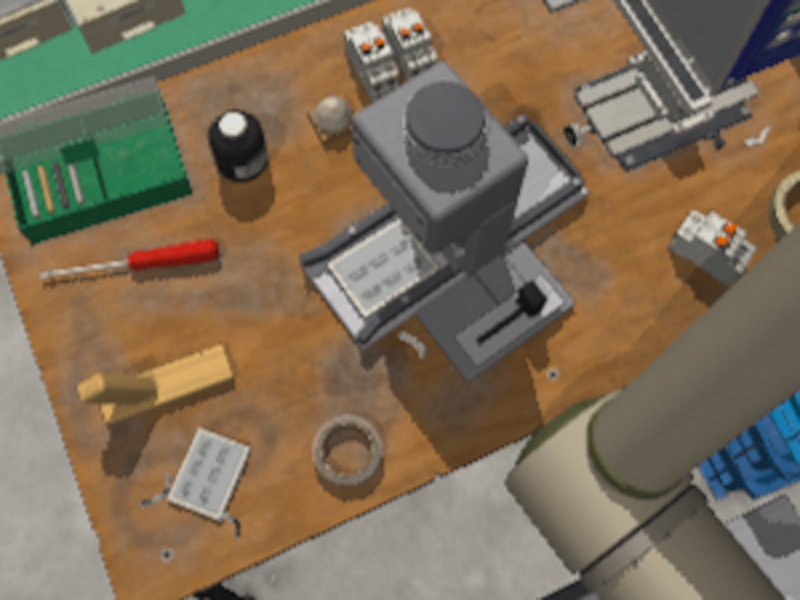

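```bash
cat > fit.py <<'E'
from h import *
from scipy.optimize import least_squares
ps={n:eyes.capture(n) for n in('scene','top')}
P={'slot_in':(0,.025,.012),'slot_out':(0,-.025,.012),'head_edge':(0,.085,.16),'machine':(0,0,0)}
obs=[]
good={('scene','slot_in'),('scene','slot_out'),('scene','head_edge'),('top','slot_out'),('top','head_edge')}
for n,t in good:
    r=eyes.tip_of(t,ps[n]); 
    if r: obs.append((n,P[t],r[0]['xy']))
c=lambda u,v:(170+u/2.6667,120+v/2.6667)
for n,X,uv in [('top',(.067,.085,.25),(354,133)),('top',(-.067,.085,.25),(432,222)),('top',(-.067,-.025,.25),(526,160)),
  ('scene',(.067,.085,.25),(368,108)),('scene',(-.067,.085,.25),(478,142)),('scene',(.067,.085,.16),(365,165)),('scene',(-.067,.085,.16),(468,203))]: obs.append((n,X,c(*uv)))
def T(q,X): 
    a=q[2]; return np.array([q[0]+X[0]*np.cos(a)-X[1]*np.sin(a),q[1]+X[0]*np.sin(a)+X[1]*np.cos(a),X[2]])
f=lambda q:np.concatenate([proj(ps[n],T(q,X))-uv for n,X,uv in obs])
s=least_squares(f,[.56,.03,.27],loss='soft_l1'); q=s.x; print('machine',q.round(4)); print(f(q).reshape(-1,2).round(1).tolist())
# slider from both views
for n in ps:
    r=eyes.tip_of('gate_slider_top',ps[n])
    if r:
        w=onz(ps[n],r[0]['xy'],.066)[:2]-q[:2]; a=q[2]; print('slider machine xy',n,(w@[np.cos(a),np.sin(a)]).round(4),(w@[-np.sin(a),np.cos(a)]).round(4))
S={'stick_tip':(0,-.07,.007),'stick_grip':(0,.052,.06),'push_stick':(0,0,0)}
so=[(n,X,r[0]['xy']) for n in ps for t,X in S.items() for r in [eyes.tip_of(t,ps[n])] if r]
g=lambda k:np.concatenate([proj(ps[n],T(k,X))-uv for n,X,uv in so])
k=least_squares(g,[.52,.38,-.1],loss='soft_l1').x; print('stick',k.round(4)); print(g(k).reshape(-1,2).round(1).tolist())
ims=[]
for n in ps:
    im=cv2.resize(ps[n]['image'][120:345,170:470,::-1],(800,600),interpolation=cv2.INTER_CUBIC)
    def L(q,pts,col):
        u=np.array([(proj(ps[n],T(q,X))-(170,120))*2.6667 for X in pts]).astype(int); cv2.polylines(im,[u],True,col,1)
    def box(x0,x1,y0,y1,z): return [(x0,y0,z),(x1,y0,z),(x1,y1,z),(x0,y1,z)]
    L(q,box(-.0625,.0625,-.155,.165,.012),(0,0,255)); L(q,box(-.067,.067,-.025,.085,.25),(255,0,0)); L(q,box(-.067,.067,-.025,.085,.16),(255,0,0))
    L(q,box(-.043,.043,.037,.165,.032),(0,255,255)); L(q,box(-.146,-.118,-.025,-.005,.066),(0,255,0))
    L(k,box(-.02,.02,-.07,.07,.014),(255,0,255)); L(k,box(-.02,.02,-.07,.07,0),(255,0,255))
    cv2.imwrite(f'pics/ov_{n}.png',im); ims.append(cv2.resize(im,(400,300)))
cv2.imwrite('pics/ov.png',np.hstack(ims))
E
python3 fit.py
```

```text
machine [0.5579 0.0247 0.1688]
[[3.6, -1.0], [1.0, -0.3], [-0.7, -0.5], [-3.3, -3.5], [2.7, -0.3], [-1.4, -7.1], [1.0, 0.5], [2.6, 0.2], [-2.6, 2.4], [-0.2, 3.0], [-0.9, 2.1], [1.7, 1.0]]
slider machine xy scene -0.1319 -0.0118
slider machine xy top -0.1197 -0.0149
stick [ 0.5271  0.3811 -0.148 ]
[[-1.2, -1.4], [-2.2, -0.0], [22.8, 73.3], [1.5, 0.2], [-1.0, -0.1], [0.8, 0.2]]
```

View pics/ov_top.png

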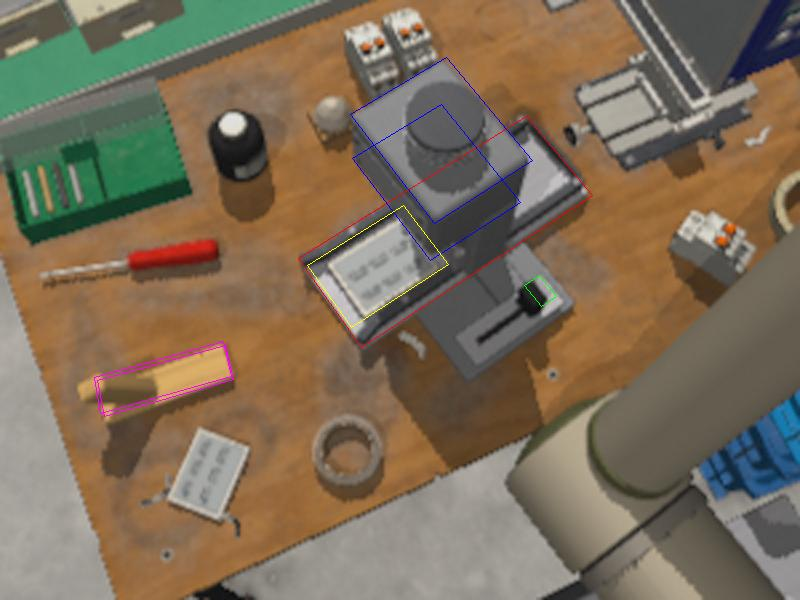

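```bash
python3 - <<'E'
s=open('fit.py').read()
s=s.replace("ims=[]","""Pl={}
""" if 0 else "ims=[]")
i=s.index("for n,X,uv in [('top',(.067"); j=s.index("def T(q")
s=s[:i]+"""for n,X,uv in [('top',(.0625,.165,.012),(303,262)),('top',(-.0625,.165,.012),(362,342)),('top',(-.0625,-.155,.012),(586,188)),('top',(.0625,-.155,.012),(522,119)),
 ('top',(-.067,.085,.25),(432,222)),('scene',(-.0625,.165,.012),(436,332)),('scene',(.0625,.165,.012),(346,298))]: obs.append((n,X,c(*uv)))
"""+s[j:]
s=s.replace("import *\n","import *\n",1)
open('fit.py','w').write(s)
E
python3 fit.py
cat >> h.py <<'E'
# go(p,Rm): print turn then shift in tool axes
def go(p,Rm,src=None):
    o=robot.get_obs(); p0=np.array(o['tcp_pos']); R0=R.from_rotvec(o['ee_rot'])
    rv=(R0.inv()*R.from_matrix(Rm)).as_rotvec()
    print('turn',rv.round(3),'then shift cm',((np.array(p)-p0)@Rm*100).round(2),'target',np.round(p,3))
def tool(yaw,lean,closex):
    # frame with yaw; lean: fingers to local -y; closex: tool y along local x else local y
    Rz=R.from_euler('z',yaw).as_matrix()
    z=np.array([0,-np.sin(lean),-np.cos(lean)]); 
    y=np.array([1.,0,0]) if closex else np.array([0,np.cos(lean),-np.sin(lean)])
    return Rz@np.stack([np.cross(y,z),y,z],1)
E
python3 - <<'E'
from h import *
o=robot.get_obs(); print(o['time'],R.from_rotvec(o['ee_rot']).as_matrix().round(2).tolist(),o['width'])
E
```

```text
machine [0.5618 0.0266 0.1941]
[[-0.0, -1.6], [1.5, 0.1], [1.3, -0.2], [-0.4, -1.8], [-0.2, 0.3], [-2.3, -0.8], [-0.0, 2.0], [0.9, 0.7], [-0.7, -2.2], [0.6, -0.3], [0.7, 0.5], [-2.1, 1.2]]
slider machine xy scene -0.1303 -0.015
slider machine xy top -0.1267 -0.0088
stick [ 0.52    0.3849 -0.114 ]
[[-0.4, -0.9], [-1.7, -0.6], [-2.4, 2.7], [1.1, -0.2], [0.8, 1.2]]
2.8 [[0.92, 0.4, 0.0], [0.4, -0.92, -0.0], [0.0, 0.0, -1.0]] 0.9995412967349373
```

View pics/ov_scene.png

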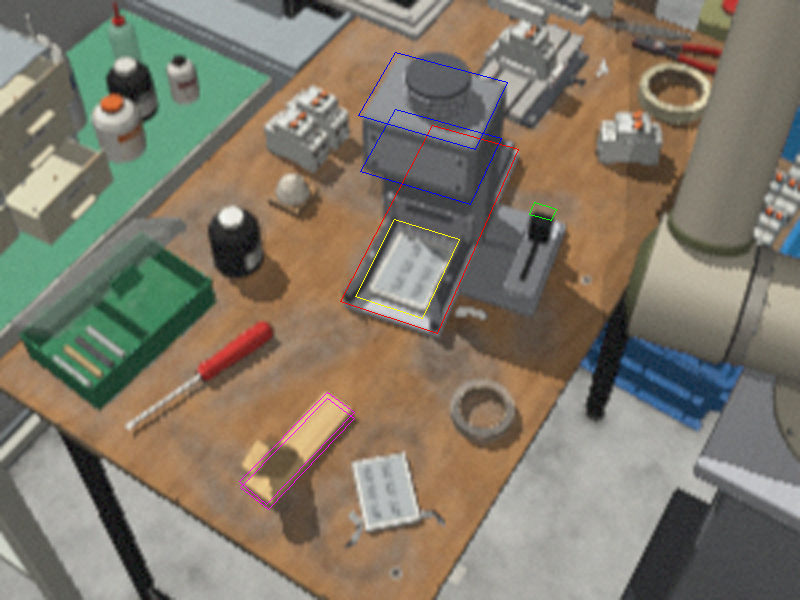

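```bash
cat >> h.py <<'E'
M=np.array([.5618,.0266,.1941]); K=np.array([.520,.3849,-.114])
def W(q,X):
    a=q[2]; return np.array([q[0]+X[0]*np.cos(a)-X[1]*np.sin(a),q[1]+X[0]*np.sin(a)+X[1]*np.cos(a),X[2]])
E
python3 - <<'E'
from h import *
Rm=tool(M[2]+np.pi,0,False)
go(W(M,(-.130,-.010,.20)),Rm); go(W(M,(-.130,-.010,.036)),Rm)
E
```

```text
turn [ 0.    -0.     0.214] then shift cm [ 30.98 -44.52   3.87] target [ 0.436 -0.008  0.2  ]
turn [ 0.    -0.     0.214] then shift cm [ 30.98 -44.52  20.27] target [ 0.436 -0.008  0.036]
```

{"op": "step_arm", "data": {"plan": [[0,0,0,0,0,0.107,0],[0,0,0,0,0,0.107,0],[3.1,-4.45,0,0,0,0,0],[3.1,-4.45,0,0,0,0,0],[3.1,-4.45,0,0,0,0,0],[3.1,-4.45,0,0,0,0,0],[3.1,-4.45,0,0,0,0,0],[3.1,-4.45,0,0,0,0,0],[3.1,-4.45,0,0,0,0,0],[3.1,-4.45,0,0,0,0,0],[3.1,-4.45,0,0,0,0,0],[3.1,-4.45,0,0,0,0,0]]}}

```text
time: 4.3
tcp_pos: [0.4371, -0.0068, 0.239]
ee_rot: [3.127, 0.304, 0.001]
force: [1.4, -0.2, -0.5]
width: 0.998
grasp_force: 0.0
```

Run:
```python
from h import *
Rm=tool(M[2]+np.pi,0,False)
go(W(M,(-.130,-.010,.20)),Rm); go(W(M,(-.130,-.010,.036)),Rm)
p=eyes.capture('top'); o=robot.get_obs(); print(o['time'],o['qpos'])
for t in ['gate_slider_top']:
    for n in('scene','top'):
        p=eyes.capture(n)
        for r in eyes.tip_of(t,p)[:2]:
            w=onz(p,r['xy'],.066); d=w[:2]-M[:2]; a=M[2]; print(n,r['conf'],w,d@[np.cos(a),np.sin(a)],d@[-np.sin(a),np.cos(a)])
```

```text
turn [ 0.    -0.001 -0.   ] then shift cm [-0.12  0.13  3.9 ] target [ 0.436 -0.008  0.2  ]
turn [ 0.    -0.001 -0.   ] then shift cm [-0.12  0.13 20.3 ] target [ 0.436 -0.008  0.036]
4.35 [-0.27764181  0.18313066  1.58328535  0.0024636   1.37441751  1.09491168]
scene 0.48 [ 0.4272386  -0.01175614  0.066     ] -0.13943283225526026 -0.011681199985329578
top 0.67 [ 0.43694894 -0.00908465  0.066     ] -0.12938955045954012 -0.010932842653865838
```

{"op": "step_arm", "data": {"plan": [[-0.1,0.2,5,0,0,0,0.4],[0,0,5,0,0,0,0.4],[0,0,5,0,0,0,0.4],[0,0,3,0,0,0,0.4],[0,0,2.3,0,0,0,0.4],[0,0,0,0,0,0,1],[0,0,0,0,0,0,1],[0,0,0,0,0,0,1],[0,0,0,0,0,0,1]], "force": 10}}

```text
time: 5.68
tcp_pos: [0.4363, -0.0108, 0.0365]
ee_rot: [3.126, 0.304, 0.002]
force: [-0.7, 0.6, 6.2]
width: 0.226
grasp_force: 10.0
```

{"op": "step_arm", "data": {"plan": [[0,-1.5,0,0,0,0,1],[0,-1.5,0,0,0,0,1],[0,-1.5,0,0,0,0,1],[0,-1.2,0,0,0,0,1],[0,-0.6,0,0,0,0,1],[0,-0.3,0,0,0,0,1],[0,0,0,0,0,0,1],[0,0,0,0,0,0,1]]}}

```text
time: 6.68
tcp_pos: [0.4237, 0.0541, 0.0365]
ee_rot: [3.126, 0.304, 0.002]
force: [-1.8, -1.3, 6.5]
width: 0.223
grasp_force: 10.0
```

{"op": "step_arm", "data": {"plan": [[0,-0.2,0,0,0,0,1],[0,-0.2,0,0,0,0,1],[0,0,0,0,0,0,1]]}}

```text
time: 7.05
tcp_pos: [0.4234, 0.0559, 0.0365]
ee_rot: [3.122, 0.306, 0.003]
force: [-1.8, -21.1, 4.6]
width: 0.259
grasp_force: 10.0
```

{"op": "step_arm", "data": {"plan": [[0,0.25,0,0,0,0,1],[0,0,0,0,0,0,0.4],[0,0,0,0,0,0,0.4],[0,0,-2,0,0,0,0.4],[0,0,-4,0,0,0,0.4],[0,0,-5,0,0,0,0],[0,0,-5,0,0,0,0],[0,0,-4,0,0,0,0]]}}

```text
time: 8.05
tcp_pos: [0.4228, 0.0559, 0.2378]
ee_rot: [3.127, 0.305, 0.002]
force: [0.9, 0.3, -0.7]
width: 0.92
grasp_force: 0.0
```

```bash
cat > g.py <<'E'
from h import *
from scipy.optimize import least_squares
ps={n:eyes.capture(n) for n in('scene','top')}
S={'stick_tip':(0,-.07,.007),'stick_grip':(0,.052,.06),'push_stick':(0,0,0)}
so=[]
for n in ps:
    for t,X in S.items():
        for r in eyes.tip_of(t,ps[n])[:1]: so.append((n,X,r['xy']))
g=lambda k:np.concatenate([proj(ps[n],W(k,X))-uv for n,X,uv in so])
k=least_squares(g,[.52,.38,-.1],loss='soft_l1').x; print('stick',k.round(4)); print(g(k).reshape(-1,2).round(1).tolist())
for n in ps:
    for r in eyes.silhouettes('push_stick',ps[n])[:1]:
        reg=r['region']; im=ps[n]['image'].copy(); print(n,reg.sum(),r['xy'])
for n in ps:
    for r in eyes.tip_of('gate_slider_top',ps[n])[:1]:
        d=onz(ps[n],r['xy'],.066)[:2]-M[:2]; print('slider y',-d[0]*np.sin(M[2])+d[1]*np.cos(M[2]))
o=robot.get_obs(); print(o['time'],np.round(o['qpos'],2))
for lean in(.6,.7):
  Rm=tool(k[2],lean,True)
  gp=W(k,(0,.052,.060)); go(gp+Rm[:,2]*(.019-.12),Rm); go(gp+Rm[:,2]*.019,Rm)
ims=[]
for n in ps:
    c=proj(ps[n],W(k,(0,0,.03))); x,y=(c-(50,50)).astype(int)
    im=cv2.resize(np.ascontiguousarray(ps[n]['image'][y:y+100,x:x+100,::-1]),(400,400),interpolation=cv2.INTER_CUBIC)
    for z in(0,.014):
        u=np.array([(proj(ps[n],W(k,(X,Y,z)))-(x,y))*4 for X,Y in[(-.02,-.07),(.02,-.07),(.02,.07),(-.02,.07)]]).astype(int); cv2.polylines(im,[u],True,(255,0,255),1)
    ims.append(im)
cv2.imwrite('pics/stick.png',np.hstack(ims))
E
python3 g.py
```

```text
stick [ 0.5255  0.3829 -0.1052]
[[-2.1, -0.3], [-0.6, 0.4], [-2.0, -0.7], [1.2, 1.9], [1.5, 0.3], [0.1, 0.5]]
scene 773 [278.4, 288.3]
top 866 [225.7, 263.6]
slider y 0.030916278884356125
slider y 0.0629957880386797
8.65 [-0.15  0.17  1.62 -0.    1.36  1.23]
turn [-0.382 -0.515 -1.231] then shift cm [ 41.95   6.76 -17.56] target [0.537 0.491 0.143]
turn [-0.382 -0.515 -1.231] then shift cm [41.95  6.76 -5.56] target [0.53  0.424 0.044]
turn [-0.445 -0.601 -1.216] then shift cm [ 40.99   6.76 -21.71] target [0.538 0.499 0.137]
turn [-0.445 -0.601 -1.216] then shift cm [40.99  6.76 -9.71] target [0.53  0.422 0.045]
```

View pics/stick.png

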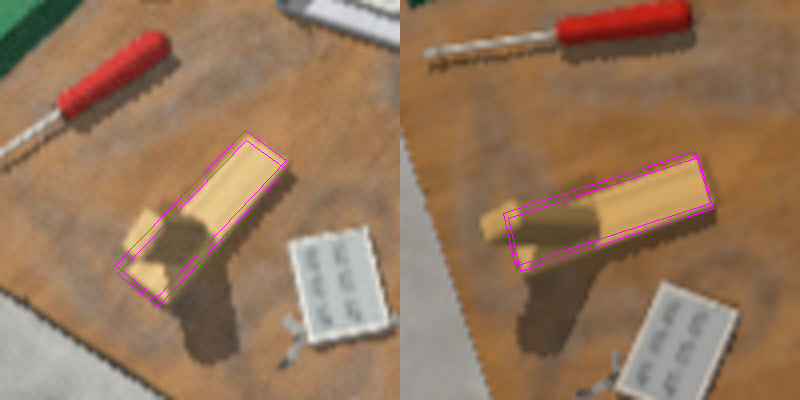

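{"op": "step_arm", "data": {"plan": [[0,-6,0,0,0,0,0],[0,-6,0,0,0,0,0],[0,-6,0,0,0,0,0],[0,-6,0,0,0,0,0],[0,0,0,-0.0556,-0.075,-0.152,0],[0,0,0,-0.0556,-0.075,-0.152,0],[0,0,0,-0.0556,-0.075,-0.152,0],[0,0,0,-0.0556,-0.075,-0.152,0],[0,0,0,-0.0556,-0.075,-0.152,0],[0,0,0,-0.0556,-0.075,-0.152,0],[0,0,0,-0.0556,-0.075,-0.152,0],[0,0,0,-0.0556,-0.075,-0.152,0]]}}

```text
time: 10.15
tcp_pos: [0.377, 0.2912, 0.2354]
ee_rot: [1.916, 1.733, -0.702]
force: [-0.9, -0.7, -0.1]
width: 0.999
grasp_force: 0.0
```

Run:
```python
from h import *
k=[.5240,.3835,-.107]; o=robot.get_obs(); print(o['time'],np.round(o['qpos'],2),o['tcp_pos'])
Rm=tool(k[2],.7,True)
gp=W(k,(0,.052,.060)); go(gp+Rm[:,2]*(.019-.10),Rm); go(gp+Rm[:,2]*.019,Rm)
```

```text
10.15 [ 0.66  0.51  1.26 -0.51  1.86  0.73] [0.37700553 0.2911965  0.23537198]
turn [0.003 0.002 0.006] then shift cm [23.5  13.63 -4.96] target [0.535 0.487 0.122]
turn [0.003 0.002 0.006] then shift cm [23.5  13.63  5.04] target [0.528 0.423 0.045]
```

{"op": "step_arm", "data": {"plan": [[3.9,2.27,-0.83,0,0,0.006,0],[3.9,2.27,-0.83,0,0,0,0],[3.9,2.27,-0.83,0,0,0,0],[3.9,2.27,-0.83,0,0,0,0],[3.9,2.27,-0.83,0,0,0,0],[3.9,2.27,-0.83,0,0,0,0],[0,0,0,0,0,0,0]]}}

```text
time: 11.02
tcp_pos: [0.5363, 0.4868, 0.1175]
ee_rot: [1.923, 1.723, -0.705]
force: [-0.7, -0.3, -0.4]
width: 1.003
grasp_force: 0.0
```

Run:
```python
from h import *
k=[.5240,.3835,-.107]; o=robot.get_obs(); print(o['time'],np.round(o['qpos'],2),o['tcp_pos'])
Rm=tool(k[2],.7,True)
gp=W(k,(0,.052,.060)); go(gp+Rm[:,2]*.019,Rm)
ims=[]
for n in('scene','top'):
    p=eyes.capture(n); c=proj(p,W(k,(0,0.03,.07))); x,y=(c-(60,60)).astype(int)
    ims.append(cv2.resize(np.ascontiguousarray(p['image'][y:y+120,x:x+120,::-1]),(400,400),interpolation=cv2.INTER_CUBIC))
cv2.imwrite('pics/pre.png',np.hstack(ims))
```

```text
11.025 [ 0.73  1.12  0.32 -0.56  2.18  0.62] [0.53626674 0.48680707 0.11751658]
turn [-0.001  0.004 -0.002] then shift cm [-0.27 -0.12  9.65] target [0.528 0.423 0.045]
```

View pics/pre.png

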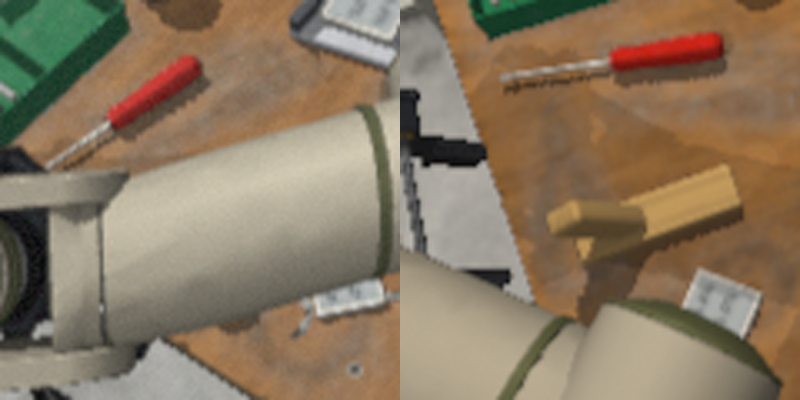

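{"op": "step_arm", "data": {"plan": [[-0.2,-0.1,3,0,0,0,0],[0,0,3,0,0,0,0],[0,0,2.2,0,0,0,0],[0,0,1.4,0,0,0,0],[0,0,0,0,0,0,1],[0,0,0,0,0,0,1],[0,0,0,0,0,0,1],[0,0,0,0,0,0,1],[0,0,0,0,0,0,1],[0,0,0,0,0,0,1]], "force": 35}}

```text
time: 12.38
tcp_pos: [0.5281, 0.4232, 0.0516]
ee_rot: [1.927, 1.722, -0.697]
force: [-1.0, -0.6, -0.1]
width: 0.343
grasp_force: 0.1
```

{"op": "step_arm", "data": {"plan": [[0,0,0,0,0,0,1],[0,0,0,0,0,0,1],[0,0,0,0,0,0,1]]}}

```text
time: 12.75
tcp_pos: [0.5281, 0.4232, 0.0516]
ee_rot: [1.927, 1.722, -0.697]
force: [0.1, -0.4, -0.6]
width: 0.247
grasp_force: 34.4
```

Run:
```python
from h import *
p={'orientation':None}
o=robot.get_obs(); p=eyes.capture('top')
mi=lambda w:(R.from_euler('z',-M[2]).as_matrix()@(np.array(w)-[M[0],M[1],0])).round(4)
c=lambda u,v:(170+u/2.6667,120+v/2.6667)
for uv in[(328,265),(372,312),(437,262)]: print('plate corner m',mi(onz(p,c(*uv),.022)))
for r in eyes.tip_of('plate',p)[:2]: print(r['conf'],mi(onz(p,r['xy'],.012)))
R0=R.from_rotvec(o['ee_rot']); z=R0.as_matrix()
print('yaw tooly',np.arctan2(z[1,1],z[0,1]),'lean',np.arctan2(np.hypot(z[0,2],z[1,2]),-z[2,2]), z[2,1], np.round(o['qpos'],2))
a=np.arctan2(z[1,1],z[0,1]); Rt=R.from_euler('z',M[2]-a).as_matrix()@z
print('dz tool axes',(z.T@[0,0,1]).round(3))
go(W(M,(0,.285,.13)),Rt)
print('down',(Rt.T@[0,0,-1]).round(3),'push -y',(Rt.T@R.from_euler('z',M[2]).as_matrix()@[0,-1,0]).round(3))
```

```text
plate corner m [0.0336 0.1422 0.022 ]
plate corner m [-0.0392  0.1348  0.022 ]
plate corner m [-0.0342  0.0428  0.022 ]
0.56 [-0.0002  0.1022  0.012 ]
0.43 [-0.0035  0.0019  0.012 ]
yaw tooly -0.10981886071941255 lean 0.6992315328089216 0.005243204643678168 [ 0.67  1.03  0.71 -0.51  1.89  0.75]
dz tool axes [-0.644  0.005 -0.765]
turn [-0.196  0.002 -0.233] then shift cm [-13.53  -4.31   1.1 ] target [0.507 0.306 0.13 ]
down [ 0.644 -0.005  0.765] push -y [-0.765  0.     0.644]
```

{"op": "step_arm", "data": {"plan": [[-1.3,0,-1.53,0,0,0,1],[-1.3,0,-1.53,0,0,0,1],[-1.3,0,-1.53,0,0,0,1],[-1.2,0,-1.42,0,0,0,1],[0,0,0,-0.098,0.001,-0.117,1],[0,0,0,-0.098,0.001,-0.117,1],[-2.1,-1.09,1.78,0,0,0,1],[-2.1,-1.09,1.78,0,0,0,1],[-2.1,-1.09,1.78,0,0,0,1],[-2.1,-1.09,1.78,0,0,0,1],[0,0,0,0,0,0,1]]}}

```text
time: 14.22
tcp_pos: [0.5062, 0.3051, 0.1311]
ee_rot: [1.614, 1.958, -0.583]
force: [-0.6, 1.3, -1.5]
width: 0.247
grasp_force: 34.4
```

```bash
cat > s.py <<'E'
from h import *
import sys
o=robot.get_obs(); z=R.from_rotvec(o['ee_rot']).as_matrix(); Q=R.from_euler('z',-M[2]).as_matrix()
print(o['time'],'tcp in machine',(Q@(np.array(o['tcp_pos'])-[M[0],M[1],0])).round(4),'yaw err',np.arctan2(z[1,1],z[0,1])-M[2],'lean',np.arctan2(np.hypot(z[0,2],z[1,2]),-z[2,2]),'roll',z[2,1])
print('q',np.round(o['qpos'],2),'F',np.round(o['force'],1))
X=Q.T
print('tool axes of machine +x,+y,+z:',(z.T@X).T.round(3).tolist())
Rt=R.from_euler('z',M[2]-np.arctan2(z[1,1],z[0,1])).as_matrix()@z
ims=[]
for n in('scene','top'):
    p=eyes.capture(n)
    for t,h in(('stick_tip',float(sys.argv[1])),('plate',.012)):
        for r in eyes.tip_of(t,p)[:2]: print(n,t,round(r['conf'],2),(Q@(onz(p,r['xy'],h)-[M[0],M[1],0])).round(4))
    c=proj(p,W(M,(0,.15,.05))); x,y=(c-(60,60)).astype(int)
    ims.append(cv2.resize(np.ascontiguousarray(p['image'][y:y+120,x:x+120,::-1]),(400,400),interpolation=cv2.INTER_CUBIC))
cv2.imwrite('pics/'+sys.argv[2],np.hstack(ims))
E
python3 s.py .087 carry.png
```

```text
14.225 tcp in machine [-0.0008  0.284   0.1311] yaw err -0.0004319601629412806 lean 0.6990880049124045 roll 0.004997379607621755
q [ 0.59  0.72  1.18 -0.64  1.56  0.52] F [-0.6  1.3 -1.5]
tool axes of machine +x,+y,+z: [[0.004, 1.0, 0.004], [0.765, -0.0, -0.644], [-0.644, 0.005, -0.765]]
scene plate 0.58 [-0.0809  0.3765  0.012 ]
scene plate 0.4 [-0.0089  0.0894  0.012 ]
top stick_tip 0.97 [0.0033 0.1675 0.087 ]
top plate 0.56 [-0.0054  0.0987  0.012 ]
```

View pics/carry.png

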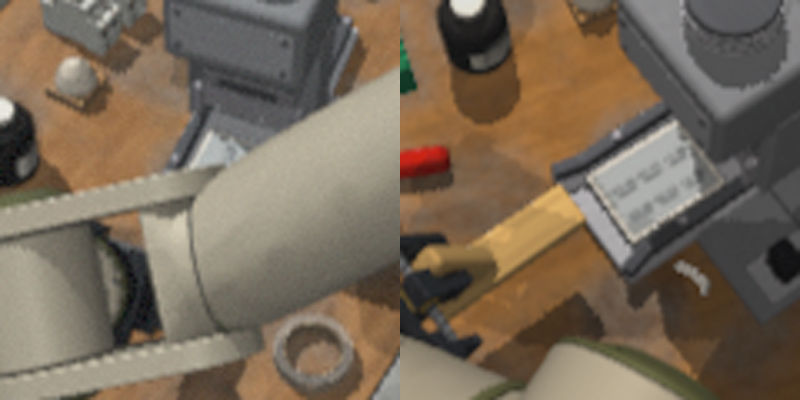

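{"op": "step_arm", "data": {"plan": [[1.2,0,1.43,0,0,0,1],[1.2,0,1.43,0,0,0,1],[1.0,0,1.19,0,0,0,1],[0.8,0,0.95,0,0,0,1],[0,0,0,0,0,0,1]]}}

```text
time: 15.15
tcp_pos: [0.5064, 0.3062, 0.0634]
ee_rot: [1.612, 1.96, -0.585]
force: [-0.1, 0.9, -0.9]
width: 0.249
grasp_force: 34.4
```

```bash
python3 s.py .02 low.png
```

```text
15.15 tcp in machine [-0.0005  0.2851  0.0634] yaw err 0.00112389073324623 lean 0.6995421470478411 roll 0.0030238664049989095
q [ 0.6   0.8   1.23 -0.64  1.45  0.6 ] F [-0.1  0.9 -0.9]
tool axes of machine +x,+y,+z: [[0.001, 1.0, 0.003], [0.765, 0.001, -0.644], [-0.644, 0.003, -0.765]]
scene stick_tip 0.25 [0.0019 0.0329 0.02  ]
scene plate 0.97 [-0.0046  0.0733  0.012 ]
scene plate 0.92 [-0.0859  0.3768  0.012 ]
top stick_tip 0.95 [0.0064 0.1756 0.02  ]
top plate 0.85 [-0.0115  0.1064  0.012 ]
```

View pics/low.png

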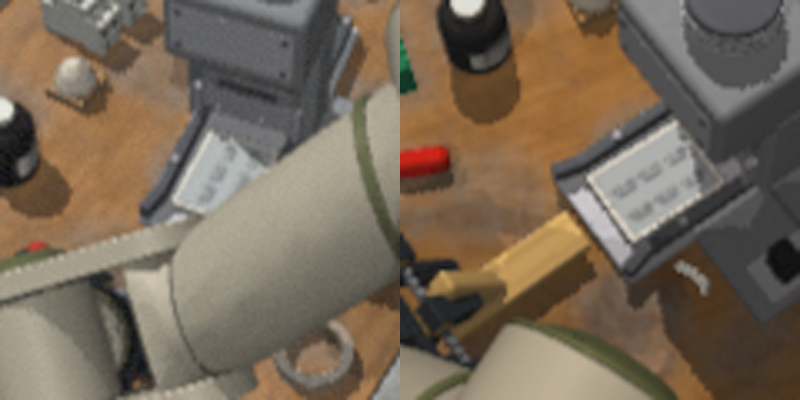

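{"op": "step_arm", "data": {"plan": [[-0.16,-0.3,-0.19,0,0,0,1],[-0.765,0,0.644,0,0,0,1],[-0.765,0,0.644,0,0,0,1],[-0.765,0,0.644,0,0,0,1],[-0.765,0,0.644,0,0,0,1],[-0.765,0,0.644,0,0,0,1],[-0.765,0,0.644,0,0,0,1],[0,0,0,0,0,0,1]]}}

```text
time: 16.45
tcp_pos: [0.5154, 0.2462, 0.067]
ee_rot: [1.613, 1.958, -0.583]
force: [-0.6, 0.5, -1.7]
width: 0.25
grasp_force: 34.4
```

```bash
python3 s.py .02 push1.png
```

```text
16.45 tcp in machine [-0.0031  0.2244  0.067 ] yaw err 0.0002328324279878835 lean 0.6991052237778903 roll 0.004542093996469543
q [ 0.51  0.75  1.34 -0.68  1.36  0.57] F [-0.6  0.5 -1.7]
tool axes of machine +x,+y,+z: [[0.003, 1.0, 0.004], [0.765, 0.0, -0.644], [-0.644, 0.005, -0.765]]
scene plate 0.87 [-0.0848  0.3672  0.012 ]
scene plate 0.63 [-0.007   0.0588  0.012 ]
top stick_tip 0.71 [-0.004   0.1128  0.02  ]
top plate 0.6 [0.0035 0.0631 0.012 ]
top plate 0.48 [0.21   0.1474 0.012 ]
```

View pics/push1.png

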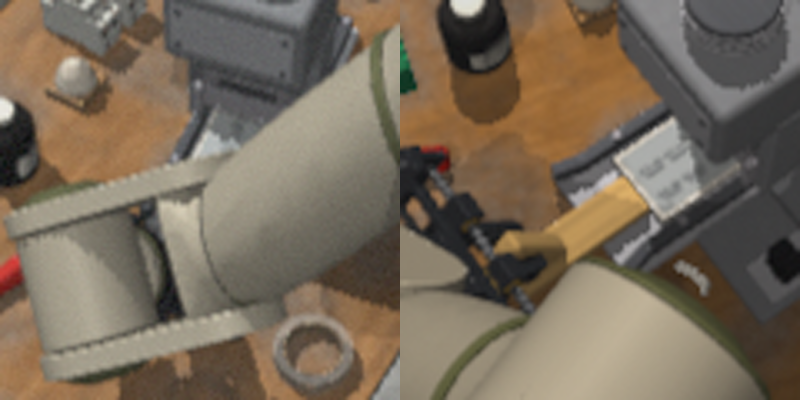

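{"op": "step_arm", "data": {"plan": [[-0.665,0,0.759,0,0,0,1],[-0.765,0,0.644,0,0,0,1],[-0.765,0,0.644,0,0,0,1],[-0.765,0,0.644,0,0,0,1],[-0.765,0,0.644,0,0,0,1],[-0.765,0,0.644,0,0,0,1],[-0.765,0,0.644,0,0,0,1],[-0.765,0,0.644,0,0,0,1]]}}

```text
time: 17.75
tcp_pos: [0.531, 0.1679, 0.0654]
ee_rot: [1.612, 1.959, -0.582]
force: [-1.2, 1.8, -0.4]
width: 0.247
grasp_force: 34.4
```

```bash
python3 s.py .02 push2.png
```

```text
17.75 tcp in machine [-0.003   0.1446  0.0654] yaw err 0.001226647499618122 lean 0.6988085422459374 roll 0.0048404967189022985
q [ 0.38  0.71  1.45 -0.74  1.23  0.53] F [-1.2  1.8 -0.4]
tool axes of machine +x,+y,+z: [[0.002, 1.0, 0.004], [0.766, 0.001, -0.643], [-0.643, 0.005, -0.766]]
scene plate 0.88 [-0.0863  0.3702  0.012 ]
scene plate 0.52 [ 0.0437 -0.0337  0.012 ]
top stick_tip 0.63 [-0.0014  0.0346  0.02  ]
top plate 0.56 [-0.0831  0.3655  0.012 ]
```

{"op": "step_arm", "data": {"plan": [[-0.765,0,0.644,0,0,0,1],[-0.765,0,0.644,0,0,0,1],[-0.765,0,0.644,0,0,0,1],[-0.765,0,0.644,0,0,0,1],[-0.765,0,0.644,0,0,0,1],[-0.765,0,0.644,0,0,0,1],[-0.765,0,0.644,0,0,0,1],[-0.15,0,0.13,0,0,0,1],[0,0,0,0,0,0,1]]}}

```text
time: 19.18
tcp_pos: [0.5448, 0.0978, 0.0653]
ee_rot: [1.613, 1.959, -0.583]
force: [-0.5, -0.7, -1.6]
width: 0.246
grasp_force: 34.4
```

```bash
python3 s.py .02 push3.png
python3 - <<'E'
from h import *
ims=[]
for n in('scene','top'):
    p=eyes.capture(n); c=proj(p,W(M,(0,-.08,.012))); x,y=(c-(50,50)).astype(int)
    im=cv2.resize(np.ascontiguousarray(p['image'][y:y+100,x:x+100,::-1]),(400,400),interpolation=cv2.INTER_CUBIC)
    for b in(-.035,-.134): 
        u=np.array([(proj(p,W(M,(X,b,.022)))-(x,y))*4 for X in(-.0375,.0375)]).astype(int); cv2.line(im,u[0].tolist(),u[1].tolist(),(0,0,255),1)
    ims.append(im)
cv2.imwrite('pics/out.png',np.hstack(ims))
E
```

```text
19.175 tcp in machine [-0.003   0.0731  0.0653] yaw err 0.0009419206163340799 lean 0.6989913551012074 roll 0.00465853399800914
q [ 0.26  0.68  1.52 -0.79  1.13  0.48] F [-0.5 -0.7 -1.6]
tool axes of machine +x,+y,+z: [[0.002, 1.0, 0.004], [0.766, 0.001, -0.643], [-0.643, 0.005, -0.765]]
scene plate 0.76 [-0.0846  0.3728  0.012 ]
scene plate 0.36 [-0.1467  0.245   0.012 ]
top plate 0.66 [-0.0058 -0.0795  0.012 ]
top plate 0.26 [0.2134 0.1456 0.012 ]
```

View pics/out.png

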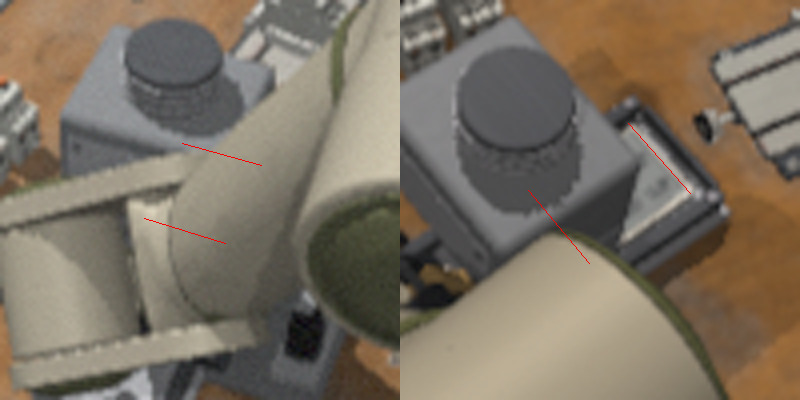

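{"op": "step_arm", "data": {"plan": [[-0.383,0,0.322,0,0,0,1],[0,0,0,0,0,0,1],[0.765,0,-0.644,0,0,0,1],[1.53,0,-1.288,0,0,0,1],[1.53,0,-1.288,0,0,0,1],[1.53,0,-1.288,0,0,0,1],[0.765,0,-0.644,0,0,0,1],[0.306,0,-0.258,0,0,0,1],[0.064,0,0.077,0,0,0,1],[0,0,0,0,0,0,1]]}}

```text
time: 20.82
tcp_pos: [0.5295, 0.175, 0.0643]
ee_rot: [1.613, 1.959, -0.583]
force: [0.6, 0.2, -1.7]
width: 0.247
grasp_force: 34.4
```

```bash
python3 s.py .02 back.png
```

```text
20.825 tcp in machine [-0.0031  0.1518  0.0643] yaw err 0.00047915750111712785 lean 0.6989007112928067 roll 0.0046318208650037995
q [ 0.39  0.71  1.44 -0.73  1.24  0.54] F [ 0.6  0.2 -1.7]
tool axes of machine +x,+y,+z: [[0.003, 1.0, 0.004], [0.766, 0.0, -0.643], [-0.643, 0.005, -0.766]]
scene plate 0.68 [-0.0824  0.3688  0.012 ]
top stick_tip 0.97 [-0.004   0.0403  0.02  ]
top plate 0.59 [ 0.0038 -0.0883  0.012 ]
top plate 0.51 [-0.0871  0.3629  0.012 ]
```

{"op": "step_arm", "data": {"plan": [[0.04,0,0.05,0,0,0,1],[0.03,0,0.03,0,0,0,1],[0,0,0,0,0,0,1]]}}

```text
time: 21.5
tcp_pos: [0.5295, 0.1755, 0.0634]
ee_rot: [1.612, 1.959, -0.582]
force: [-0.1, 0.4, -0.6]
width: 0.248
grasp_force: 34.4
```

{"op": "step_arm", "data": {"plan": [[0.05,0,0.06,0,0,0,1],[0,0,0,0,0,0,1]]}}

```text
time: 21.75
tcp_pos: [0.5295, 0.1755, 0.0632]
ee_rot: [1.612, 1.958, -0.582]
force: [-1.8, 0.5, 5.5]
width: 0.251
grasp_force: 34.4
```

{"op": "step_arm", "data": {"plan": [[0,0,0,0,0,0,0.5],[0,0,0,0,0,0,0.5],[0,0,0,0,0,0,0.3],[0,0,0,0,0,0,0.3],[0,0,-1,0,0,0,0.3],[0,0,-2,0,0,0,0.3],[0,0,-4,0,0,0,0.3],[0,0,-5,0,0,0,0.3],[0,0,0,0,0,0,0.3],[0,0,0,0,0,0,0.3]]}}

```text
time: 23.0
tcp_pos: [0.5137, 0.2509, 0.1539]
ee_rot: [1.612, 1.96, -0.583]
force: [-0.9, -0.1, -0.2]
width: 0.698
grasp_force: 0.0
```

```bash
python3 s.py .02 end.png
python3 - <<'E'
from h import *
Q=R.from_euler('z',-M[2]).as_matrix(); mi=lambda p,xy,h:(Q@(onz(p,xy,h)-[M[0],M[1],0])).round(4)
p=eyes.capture('top')
for t,h in(('stick_grip',.072),('stick_tip',.019),('push_stick',.012),('gate_slider_top',.066)):
    for n in('scene','top'):
        p=eyes.capture(n)
        for r in eyes.tip_of(t,p)[:1]: print(n,t,round(r['conf'],2),mi(p,r['xy'],h))
# plate extent on the outfeed (bright pixels along y at x=0, z=.022)
p=eyes.capture('top')
for x in(-.03,.01,.03): print(x,[int(p['image'][int(v+.5),int(u+.5)].mean()) for y in np.arange(-.10,-.156,-.004) for u,v in[proj(p,W(M,(x,y,.022)))]])
E
```

```text
23.0 tcp in machine [-0.0039  0.2294  0.1539] yaw err 0.0014141094809175525 lean 0.6990215563829287 roll 0.003922637690413677
q [ 0.52  0.65  1.26 -0.66  1.51  0.46] F [-0.9 -0.1 -0.2]
tool axes of machine +x,+y,+z: [[0.001, 1.0, 0.004], [0.765, 0.001, -0.643], [-0.643, 0.004, -0.765]]
scene plate 0.67 [-0.081   0.3693  0.012 ]
top stick_tip 0.96 [0.005  0.0384 0.02  ]
top stick_tip 0.33 [0.1972 0.1486 0.02  ]
top plate 0.53 [ 0.0012 -0.0907  0.012 ]
top stick_grip 0.95 [0.0013 0.1556 0.072 ]
scene stick_tip 0.43 [-0.0034  0.0336  0.019 ]
top stick_tip 0.86 [-0.0002  0.0366  0.019 ]
top push_stick 0.69 [0.0099 0.1069 0.012 ]
top gate_slider_top 0.58 [-0.1302  0.0518  0.066 ]
-0.03 [163, 156, 150, 149, 170, 170, 171, 187, 180, 180, 199, 107, 45, 64]
0.01 [99, 104, 94, 100, 103, 99, 113, 108, 123, 139, 167, 130, 49, 51]
0.03 [133, 132, 133, 133, 132, 118, 142, 147, 145, 149, 167, 101, 39, 44]
```

```bash
python3 -c "
from workcell import order; print(order.close_job())"
```

```text
the job is handed in; nothing more can be done
None
```

I opened the gate slider to its end, pushed the plate through onto the outfeed bed, drew the stick back and stood it upright on the infeed bed, then released it and handed the job in at about 23 s; no verdict came back, and the plate's final position is an estimate (centre about 65 mm past the slot's exit, in the middle of the allowed range).

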